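# Seat a lens over the camera's index pin and hold it home

## Task

Take the black lens with the blue rings out of the foam tray and set it mount-down into the upward-facing lens mount of the camera; with light downward pressure turn it by its knurled barrel until one of the hidden keyways under its collar drops over the mount's index pin. Then push the lens fully home, flush on the mount against the sprung ring inside, and finish still gripping it and holding it pressed there, as one does while a colleague closes the locking ring. Never force it, and leave the spare lens and the other loose things on the table where they are.

Things in the scene. Friction and masses are not known exactly. Their poses are not given: they have to be found in the camera images.
- lens: the lens to fit: black, two thin blue rings, front cap on, 76 mm tall, 0.27 to 0.39 kg, standing mount-down in a well of the tray. Origin: centre of its bottom end; z: its axis, up. From below: spigot 40 mm across to z = 14 mm, foot chamfered; mount collar 62 mm across to 22; barrel 52 mm to 30; knurled grip ring 54 mm to 58; front 52 mm to 72, cap to 76 mm
- lens_flange (a point): centre of the underside of the lens's mount collar, 14 mm above its bottom end: the face that must end flush on mount_seat. In that face are four keyways a quarter turn apart, 9 mm wide and 8 mm deep, hidden from outside and above
- lens_grip (a point): centre of the lens's knurled grip ring, on its axis 46 mm above its bottom end: the height to grip at (54 mm across)
- tray: black foam-board tray, 120 (x) by 230 (y) by 38 mm high, fixed, origin: centre of its underside; two round wells at y = -55 and +55 mm: 68 mm across and 8 mm deep, with a 46 mm hole 16 mm further down for the spigot. A lens stands in each on its collar, the collar's underside 30 mm and the bottom end 16 mm above the table
- camera: grey and black box camera lying on its back on a black base plate 140 by 140 by 10 mm, fixed to the table, lens mount up; body 104 by 100 mm, with cage and rail within 124 by 114 mm, its front face 96 mm above the table. Origin: centre of the underside of the base plate, z up. A fixed locking ring round the mount: 69 mm inside, 79 outside, tabs to 101 mm across, top 122 mm above the table
- mount_seat (a point): centre of the camera's steel seat face, 118 mm above the table, z up; its throat is 42.4 mm across. A round-tipped index pin, 4 mm thick, stands 6 mm above the seat, 25.5 mm from the axis, at an angle that differs each time and is not given. A lens out of line rests on it, collar 6 mm above the seat; within 5 degrees of line it drops. A quarter turn always meets a keyway
- contact_ring (a joint): sprung brass ring in the camera's throat that the spigot presses down for the last 2.5 mm: 0 = up, 0.0025 m = lens flush. It pushes up with 5 N at first (it just carries the lens's weight) and 9 N when flush; let go, the lens rises again by 2.5 mm
- spare_lens: bystander: silver-grey lens with orange rings, 64 mm tall, 62 mm across, standing in the other well of the tray; origin: centre of its bottom end
- rear_cap: bystander: black ribbed lens cap, 66 mm across, 14 mm high, origin: centre of its underside
- body_cap: bystander: grey camera body cap, 64 mm across, 10 mm high, origin: centre of its underside
- tape_roll: bystander: orange roll of tape lying flat, 96 mm across, 25 mm high, origin: centre of its underside
- transmitter: bystander: dark radio pack 64 by 60 by 18 mm with a 55 mm stub aerial along +x, origin: centre of its underside
- battery: bystander: dark battery block 70 by 38 by 38 mm, origin: centre of its underside
- blower: bystander: dark red rubber air blower standing, 56 mm across, 98 mm high, origin: centre of its underside
Things that resemble listed ones, but are neither listed nor needed, are in the scene too. There is more than one size of the lens; the one meant has the size given above.

How it is judged:
By the outcome, as a careful person would: the job done as asked, in the order asked, and still so for the second after the job is handed in, while the arm keeps its last pose, push and grip.
It also fails if it takes over 48 s, if anything falls off the work surface, if the arm or the gripper's body presses on something with over 40 N, if the wrist force passes 120 N, or if a joint passes its speed limit or range.

## Robot

A 7-joint arm with a two-finger parallel gripper is mounted at the origin on the work surface. World frame = base frame: x ahead of the robot, y to its left, z up, the work surface at z = 0. Lengths are in m, angles in rad, forces in N, time in s.
With the tool pointing down it reaches from about 0.35 to 0.9 m from the base axis. Payload 19.9 kg.
Tool frame: the origin (TCP) lies on the mounting face of the last link; the fingertips stand 199 mm ahead of it and the grasp point (between the pads) lies 180 mm ahead of it; z points along the fingers, y is the line along which they close (so a half turn about z gives the same grasp; the last joint's range is limited). The gripper opens to 94 mm and grips with 3 to 60 N. Pads are 16 mm wide; open, the fingers measure 119 mm over their backs; the gripper's body (75 mm by 177 mm) begins 78 mm behind the grasp point.
Start: joints at [-1.202, 0.417, -0.01, 1.614, 0.005, 1.111, -0.053], TCP at [0.249, 0.573, 0.405] pointing down, gripper open.
Joint ranges: [-2.81, 2.81], [-0.39, 2.02], [-1.27, 1.25], [0.06, 2.57], [-1.19, 4.33], [0.19, 2], [-2.82, 2.82]. Speed limits (rad/s): [1.89, 1.89, 2.39, 2.39, 3.01, 3.01, 3.01].

## Interface

Orientations are given as a rotation vector (axis times angle).
In Python, from plant import read_state, imaging, hand_in gives the robot as it stands.
- The arm moves only by the tool drive_tool, never from a script. Its argument "motion" is a list of rows, each an object of numbers: "wx", "wy", "wz": the turn, a rotation vector about the tool's x, y, z in rad; "x", "y", "z": the shift along the tool's x, y, z in mm; "grip": the closure, from 0 (fully open) to 1 (shut). In form: [{"wx": .., "wy": .., "wz": .., "x": .., "y": .., "z": .., "grip": ..}, ...]. A call has 1 to 12 rows; each row shifts and turns the commanded pose from where the row before left it, along the tool's axes as they then stand; what a row does not reach is not made up. A row lasts 1/10 s, in which the tool goes at most 50 mm and 8.59 degrees, less where a joint would pass 70% of its speed; a pose out of reach is approached as far as the arm can. A call is refused whole if a number of a shift passes 50 or a number of a turn 0.15, either way. A call with a gripper value outside its range is refused whole. The fingers move at their own pace and stop on an object; "newtons" is the grip in N (left out, the last holds). Time passes only in rows, so rows that do not move let the fingers close. It gives the time, the measured TCP pose, the force, the opening and the grip force at its end, in the units of the state.
- read_state(): the state, without advancing time (a new reading comes with each control period).
- imaging.read_camera(name): name is "scene" or "top"; returns (picture, depth): 420x560x3 uint8, red, green, blue; 420x560 float32, m along the optical axis (not along the pixel's ray), 0 where there is no reading.
- imaging.camera_model(name): a dict with "K" (3x3 intrinsics, pixels), "xyz" and "orientation" of the camera in the world. Camera axes: x right, y up, looking along -z (the intrinsics and any distortion apply to the point x, -y, -z); pixel columns grow to the right and rows downward; lengths in m; the calibration is good to about 2 mm. A picture is of the moment at which its call begins. camera_model takes no time and is no camera call.
- hand_in(): hands the job in; it is judged then, once.
The state is a dict: "t": time; "joint_pos": joint angles; "qd": joint speeds; "tau": joint torques, N m; "ee_pos": TCP position; "tcp_rot": TCP orientation; "force": force on the tool from outside, world axes, zero at the start; "wrist_torque": the same for the moment, N m; "width": finger opening in m; "gripper_force": force on a finger pad.
Only numpy, scipy, OpenCV 4.12 (cv2) and the standard library are available. Lean on these libraries where they do the work, as an engineer would, in place of code of your own. Each camera call takes 0.05 s, during which the arm holds its last target. There are 200 camera calls.

## Working session

There is one attempt and no reset: what is moved stays moved. The work goes in short steps, Python scripts to look and compute and a tool call to move; the robot and the scene stay as the last step left them, time stands still between calls to the robot, and variables do not carry over. Pictures are saved under pics/ and viewed, at most 10 in all, crops included, and the job is handed in when it is done.

Besides the shell and the picture viewer there is one more tool, called after ">>>" as name(argument=value, ...), one argument or row to a line, values as JSON. drive_tool: Moves the arm, as the interface text tells. Its arguments: {"type":"object","properties":{"motion":{"type":"array","items":{"type":"object","properties":{"wx":{"type":"number"},"wy":{"type":"number"},"wz":{"type":"number"},"x":{"type":"number"},"y":{"type":"number"},"z":{"type":"number"},"grip":{"type":"number"}}}},"newtons":{"type":"number"}},"required":["motion"]}

```bash
mkdir -p pics; ls; cat > h.py <<'E'
import numpy as np, cv2
from scipy.spatial.transform import Rotation as R
from plant import read_state, imaging, hand_in
def cloud(name):
    p,d=imaging.read_camera(name); m=imaging.camera_model(name)
    K=np.array(m["K"]); v,u=np.mgrid[:420,:560]
    c=np.stack([(u-K[0,2])/K[0,0]*d,-(v-K[1,2])/K[1,1]*d,-d],-1)
    o=np.array(m["orientation"])
    Rm=R.from_rotvec(o).as_matrix() if o.size==3 else o.reshape(3,3)
    return p,d,c@Rm.T+np.array(m["xyz"])
def save(name,p): cv2.imwrite("pics/"+name,p[...,::-1])
E
python3 - <<'E'
from h import *
for n in("top","scene"):
    p,d,w=cloud(n); save(n+"0.png",p); np.savez(n+"0.npz",p=p,d=d,w=w); print(n,imaging.camera_model(n))
print(read_state())
E
```

```text
pics
top {'K': array([[394.11238389,   0.        , 272.59477213],
       [  0.        , 394.11238389, 217.14155391],
       [  0.        ,   0.        ,   1.        ]]), 'xyz': array([0.47518852, 0.00626653, 1.07047733]), 'orientation': array([ 0.04393394, -0.04742602, -1.57838868])}
scene {'K': array([[456.57138428,   0.        , 272.23558797],
       [  0.        , 456.57138428, 199.36766375],
       [  0.        ,   0.        ,   1.        ]]), 'xyz': array([ 1.29998262, -0.06689445,  1.10101467]), 'orientation': array([0.51614649, 0.48298548, 1.39880648])}
{'t': 0.1, 'joint_pos': array([-1.20247645,  0.41792103, -0.01032705,  1.61409803,  0.004713  ,
        1.11068505, -0.05302093]), 'qd': array([-0.00056452, -0.00186305, -0.00082511, -0.00046768,  0.00051791,
       -0.00081503,  0.00113338]), 'tau': array([ 1.41769251e-03, -8.52572322e+01,  6.39367159e-01, -4.26681519e+01,
       -4.89929295e-02,  1.64746377e-02, -2.91458079e-06]), 'ee_pos': array([0.24896637, 0.57314781, 0.40409011]), 'tcp_rot': array([-6.39197713e-01, -3.07573993e+00,  1.69516570e-03]), 'force': array([-0.23187454, -0.1998225 , -0.05211449]), 'wrist_torque': array([ 0.02403541, -0.00443317,  0.00012361]), 'gripper_force': 0.0, 'width': 0.09388960538519288}
```

View pics/top0.png

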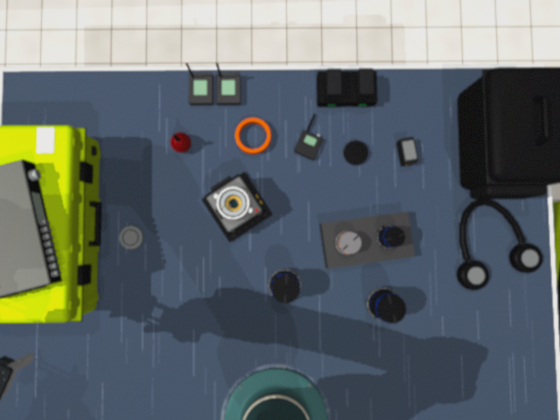

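View pics/scene0.png

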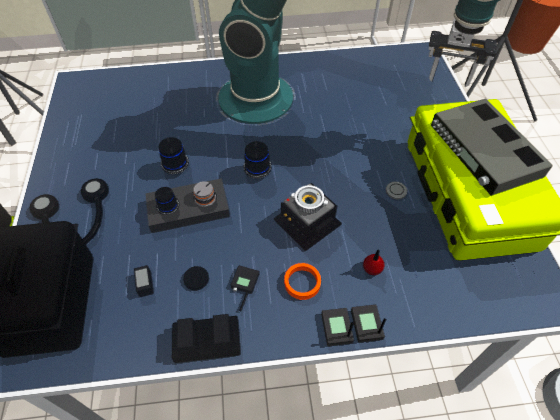

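The pictures show blue-ringed black lenses at top pixels (392,237) in the tray, and (285,286) and (387,305) on the table, both larger. The rear cap at (356,152) and the silver spare at (348,242) are the other round things. I choose (392,237), because it stands in the tray well. The camera mount is at (233,203).

```bash
python3 - <<'E'
from h import *
t=np.load("top0.npz"); s=np.load("scene0.npz")
def fit(w,c,r,zlo,zhi,lab):
    m=(np.hypot(w[...,0]-c[0],w[...,1]-c[1])<r)&(w[...,2]>zlo)&(w[...,2]<zhi)
    P=w[m]
    if len(P)<6: print(lab,len(P));return
    (cx,cy),rad=cv2.minEnclosingCircle(P[:,:2].astype(np.float32))
    print(lab,len(P),"mean",P.mean(0).round(4),"enc",round(cx,4),round(cy,4),round(rad,4),"zpct",np.percentile(P[:,2],[5,50,95]).round(4))
for n,px in(("lens",(392,237)),("L2",(285,286)),("L3",(387,305)),("mount",(233,203)),("spare",(348,242))):
    print(n,t["w"][px[1],px[0]].round(4))
c=t["w"][237,392][:2]; cm=t["w"][203,233][:2]
for nm,a in(("top",t),("scene",s)):
    fit(a["w"],c,.05,.084,.105,nm+" lens cap")
    fit(a["w"],cm,.06,.117,.135,nm+" mountring")
    fit(a["w"],t["w"][286,285][:2],.06,.05,.3,nm+" L2")
    fit(a["w"],t["w"][305,387][:2],.06,.05,.3,nm+" L3")
    fit(a["w"],t["w"][242,348][:2],.05,.07,.1,nm+" spare")
# tray orientation
w=t["w"]; m=((w[...,2]>.03)&(w[...,2]<.046)&(np.hypot(w[...,0]-.42,w[...,1]+.13)<.2))
m=cv2.morphologyEx(m.astype(np.uint8),cv2.MORPH_OPEN,np.ones((5,5)))
n,l,st,ce=cv2.connectedComponentsWithStats(m); k=1+np.argmax(st[1:,4]); P=w[l==k]
print("tray",cv2.minAreaRect(P[:,:2].astype(np.float32)*1000))
def crop(a,u,v,h):return cv2.resize(a["p"][v-h:v+h,u-h:u+h],(390,390),interpolation=cv2.INTER_CUBIC)
save("c1.png",np.hstack([crop(t,385,237,40),crop(t,235,205,40)]))
E
```

```text
lens [ 0.4803 -0.2906  0.0965]
L2 [ 0.3631 -0.025   0.1016]
L3 [ 0.3161 -0.2712  0.1067]
mount [0.5677 0.1017 0.0969]
spare [ 0.4688 -0.1849  0.08  ]
top lens cap 345 mean [ 0.4809 -0.2971  0.0918] enc 0.4803 -0.2975 0.0264 zpct [0.0885 0.092  0.095 ]
top mountring 458 mean [0.5661 0.101  0.1203] enc 0.5669 0.0998 0.0499 zpct [0.1173 0.1201 0.1238]
top L2 747 mean [ 0.3593 -0.0241  0.1007] enc 0.3565 -0.0248 0.0378 zpct [0.076  0.1035 0.1066]
top L3 881 mean [ 0.3096 -0.2764  0.0972] enc 0.306 -0.2823 0.0381 zpct [0.0632 0.1033 0.1069]
top spare 390 mean [ 0.4669 -0.1883  0.0797] enc 0.4668 -0.1886 0.0277 zpct [0.0758 0.0798 0.0831]
scene lens cap 232 mean [ 0.4828 -0.2971  0.0906] enc 0.4805 -0.2966 0.027 zpct [0.0858 0.0908 0.094 ]
scene mountring 318 mean [0.5666 0.1016 0.12  ] enc 0.5682 0.0998 0.047 zpct [0.1174 0.1196 0.1232]
scene L2 611 mean [ 0.3691 -0.0252  0.0903] enc 0.3589 -0.0248 0.0388 zpct [0.0568 0.1001 0.1061]
scene L3 617 mean [ 0.3193 -0.2793  0.0894] enc 0.307 -0.2835 0.0402 zpct [0.0548 0.0988 0.1061]
scene spare 263 mean [ 0.4691 -0.1888  0.0785] enc 0.4674 -0.1889 0.029 zpct [0.0729 0.0787 0.0824]
tray ((471.539794921875, -226.1080322265625), (120.06566619873047, 193.92613220214844), 7.459468364715576)
```

View pics/c1.png

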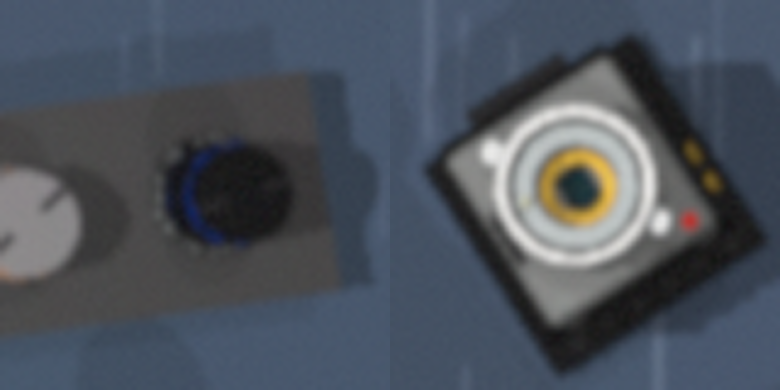

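The left crop shows a slim black lens with blue rings standing in the tray well, its cap at crop pixel (240,193). Its top is at 92 mm and its radius about 26 mm, so it is the right size; the table lenses are about 105 mm high and 76 mm across. The right crop shows the white locking ring centred at (576,186). I'll start by turning the tool so the fingers close across the tray.

>>> drive_tool(
  motion=[
    {"wz":0.148},
    {"wz":0.148},
    {"wz":0.148},
    {"wz":0.148},
    {"wz":0.148},
    {"wz":0.148},
    {"wz":0.148},
  ],
)

```text
validation failed for argument at $.mo...
```

```bash
cat >> h.py <<'E'
def ray(name,u,v,z):
    m=imaging.camera_model(name);K=np.array(m["K"]);d=np.array([(u-K[0,2])/K[0,0],-(v-K[1,2])/K[1,1],-1.])
    d=R.from_rotvec(m["orientation"]).apply(d);o=np.array(m["xyz"]);return o+d*(z-o[2])/d[2]
def togo(target,yaw_deg):
    s=read_state();Rm=R.from_rotvec(s["tcp_rot"]).as_matrix()
    y=Rm[:,1];yaw=np.degrees(np.arctan2(y[1],y[0]))
    e=(np.array(target)-s["ee_pos"])
    print("yaw",yaw.round(2),"wz to go",np.radians(yaw-yaw_deg).round(4),"tool mm",(Rm.T@e*1000).round(1),"zaxis",Rm[:,2].round(4),"t",s["t"],"F",s["force"].round(2),"j",s["joint_pos"].round(2))
def ell(name,p,w,c,r,z0,z1,label,z,bright=None):
    m=(np.hypot(w[...,0]-c[0],w[...,1]-c[1])<r)&(w[...,2]>z0)&(w[...,2]<z1)
    if bright is not None: m&=p.min(-1)>bright
    cs,_=cv2.findContours(m.astype(np.uint8),cv2.RETR_EXTERNAL,cv2.CHAIN_APPROX_NONE)
    k=max(cs,key=cv2.contourArea);e=cv2.fitEllipse(k)
    print(name,label,np.round(e[0],1),np.round(e[1],1),ray(name,*e[0],z).round(4))
E
python3 - <<'E'
from h import *
for n in("top","scene"):
    a=np.load(n+"0.npz")
    for b in(170,200): ell(n,a["p"],a["w"],(.567,.1),.045,.105,.14,"ring",.122,b)
    ell(n,a["p"],a["w"],(.4805,-.297),.04,.08,.11,"lens",.092)
togo((.4805,-.297,.3),7)
E
```

```text
top ring [232.5 202.7] [31.2 33.4] [0.5661 0.1006 0.122 ]
top ring [232.3 202.4] [30.3 31. ] [0.5667 0.1009 0.122 ]
top lens [393.8 236.8] [20.  20.9] [ 0.4808 -0.2965  0.092 ]
scene ring [308.8 197.3] [21.4 29. ] [0.5669 0.0994 0.122 ]
scene ring [309.4 196.5] [21.1 28.2] [0.5647 0.1016 0.122 ]
scene lens [164.  194.7] [15.6 18.4] [ 0.4857 -0.2966  0.092 ]
yaw 66.52 wz to go 1.0388 tool mm [-559.  -705.7  104.9] zaxis [-4.e-04 -1.e-03 -1.e+00] t 0.1 F [-0.23 -0.2  -0.05] j [-1.2   0.42 -0.01  1.61  0.    1.11 -0.05]
```

>>> drive_tool(
  motion=[
    {"wx":0,"wy":0,"wz":0.148,"x":0,"y":0,"z":0,"grip":0},
    {"wx":0,"wy":0,"wz":0.148,"x":0,"y":0,"z":0,"grip":0},
    {"wx":0,"wy":0,"wz":0.148,"x":0,"y":0,"z":0,"grip":0},
    {"wx":0,"wy":0,"wz":0.148,"x":0,"y":0,"z":0,"grip":0},
    {"wx":0,"wy":0,"wz":0.148,"x":0,"y":0,"z":0,"grip":0},
    {"wx":0,"wy":0,"wz":0.148,"x":0,"y":0,"z":0,"grip":0},
    {"wx":0,"wy":0,"wz":0.148,"x":0,"y":0,"z":0,"grip":0},
  ],
  newtons=20,
)

```text
t: 0.8
ee_pos: [0.2489, 0.5732, 0.4043]
tcp_rot: [2.085, 2.349, -0.001]
force: [-0.4, 0.8, -0.2]
width: 0.0941
gripper_force: 0.0
```

```bash
python3 -c "
from h import *
togo((.4805,-.297,.342),7)"
```

```text
yaw 6.82 wz to go -0.0031 tool mm [-891.5  126.6   62.8] zaxis [-2.e-04 -7.e-04 -1.e+00] t 0.8 F [-0.35  0.8  -0.2 ] j [-1.35  0.42  0.19  1.62 -0.09  1.11 -1.02]
```

>>> drive_tool(
  motion=[
    {"wx":0,"wy":0,"wz":0,"x":-10,"y":30,"z":0,"grip":0},
    {"wx":0,"wy":0,"wz":0,"x":-30,"y":30,"z":0,"grip":0},
    {"wx":0,"wy":0,"wz":0,"x":-40,"y":30,"z":0,"grip":0},
    {"wx":0,"wy":0,"wz":0,"x":-40,"y":20,"z":0,"grip":0},
    {"wx":0,"wy":0,"wz":0,"x":-40,"y":16,"z":0,"grip":0},
    {"wx":0,"wy":0,"wz":0,"x":-40,"y":0,"z":0,"grip":0},
    {"wx":0,"wy":0,"wz":0,"x":-40,"y":0,"z":0,"grip":0},
    {"wx":0,"wy":0,"wz":0,"x":-40,"y":0,"z":0,"grip":0},
    {"wx":0,"wy":0,"wz":0,"x":-40,"y":0,"z":0,"grip":0},
    {"wx":0,"wy":0,"wz":0,"x":-40,"y":0,"z":0,"grip":0},
    {"wx":0,"wy":0,"wz":0,"x":-40,"y":0,"z":0,"grip":0},
    {"wx":0,"wy":0,"wz":0,"x":-40,"y":0,"z":0,"grip":0},
  ],
)

```text
t: 2.0
ee_pos: [0.4287, 0.1507, 0.4046]
tcp_rot: [-2.078, -2.356, 0.0]
force: [1.0, -0.2, -0.7]
width: 0.0938
gripper_force: 0.0
```

>>> drive_tool(
  motion=[
    {"wx":0,"wy":0,"wz":0,"x":-40,"y":0,"z":0,"grip":0},
    {"wx":0,"wy":0,"wz":0,"x":-40,"y":0,"z":0,"grip":0},
    {"wx":0,"wy":0,"wz":0,"x":-40,"y":0,"z":0,"grip":0},
    {"wx":0,"wy":0,"wz":0,"x":-40,"y":0,"z":0,"grip":0},
    {"wx":0,"wy":0,"wz":0,"x":-40,"y":0,"z":0,"grip":0},
    {"wx":0,"wy":0,"wz":0,"x":-40,"y":0,"z":0,"grip":0},
    {"wx":0,"wy":0,"wz":0,"x":-40,"y":0,"z":10,"grip":0},
    {"wx":0,"wy":0,"wz":0,"x":-40,"y":0,"z":10,"grip":0},
    {"wx":0,"wy":0,"wz":0,"x":-40,"y":0,"z":10,"grip":0},
    {"wx":0,"wy":0,"wz":0,"x":-40,"y":0,"z":10,"grip":0},
    {"wx":0,"wy":0,"wz":0,"x":-30,"y":0,"z":0,"grip":0},
    {"wx":0,"wy":0,"wz":0,"x":-15,"y":0,"z":0,"grip":0},
  ],
)

```text
t: 3.2
ee_pos: [0.4839, -0.2915, 0.3642]
tcp_rot: [-2.081, -2.353, 0.002]
force: [0.1, 1.0, 0.8]
width: 0.0941
gripper_force: 0.0
```

```bash
python3 -c "
from h import *
togo((.4805,-.297,.242),7)"
```

```text
yaw 7.02 wz to go 0.0003 tool mm [ -4.9  -3.9 122.2] zaxis [-1.1e-03 -8.0e-04 -1.0e+00] t 3.2 F [0.11 0.97 0.76] j [-0.05  0.42  0.68  1.82 -0.31  1.    0.88]
```

>>> drive_tool(
  motion=[
    {"wx":0,"wy":0,"wz":0,"x":-5,"y":-4,"z":15,"grip":0},
    {"wx":0,"wy":0,"wz":0,"x":0,"y":0,"z":20,"grip":0},
    {"wx":0,"wy":0,"wz":0,"x":0,"y":0,"z":20,"grip":0},
    {"wx":0,"wy":0,"wz":0,"x":0,"y":0,"z":20,"grip":0},
    {"wx":0,"wy":0,"wz":0,"x":0,"y":0,"z":20,"grip":0},
    {"wx":0,"wy":0,"wz":0,"x":0,"y":0,"z":10,"grip":0},
    {"wx":0,"wy":0,"wz":0,"x":0,"y":0,"z":0,"grip":0},
    {"wx":0,"wy":0,"wz":0,"x":0,"y":0,"z":0,"grip":0},
  ],
)

```text
t: 4.0
ee_pos: [0.4811, -0.2943, 0.2601]
tcp_rot: [2.078, 2.356, 0.0]
force: [0.3, 1.2, -0.1]
width: 0.094
gripper_force: 0.0
```

```bash
python3 - <<'E'
from h import *
togo((.4805,-.297,.242),7)
p,d,w=cloud("scene"); save("pre.png",cv2.resize(p[130:250,90:250],(640,480),interpolation=cv2.INTER_CUBIC))
E
```

```text
yaw 7.18 wz to go 0.0032 tool mm [-2.6 -1.  18.1] zaxis [ 3.e-04 -1.e-04 -1.e+00] t 4.0 F [ 0.31  1.15 -0.05] j [ 0.03  0.56  0.6   1.9  -0.43  0.81  0.98]
```

View pics/pre.png

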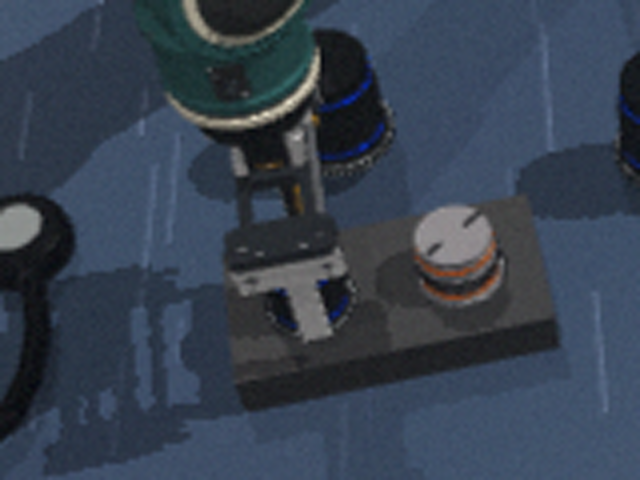

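The crop shows the fingers straddling the blue-ringed lens at (312,305). The spare at (455,250) is clear of the gripper. Next I go down and close.

>>> drive_tool(
  motion=[
    {"wx":0,"wy":0,"wz":0,"x":-2.5,"y":-1,"z":9,"grip":0},
    {"wx":0,"wy":0,"wz":0,"x":0,"y":0,"z":9,"grip":0},
    {"wx":0,"wy":0,"wz":0,"x":0,"y":0,"z":0,"grip":0.15},
    {"wx":0,"wy":0,"wz":0,"x":0,"y":0,"z":0,"grip":0.3},
    {"wx":0,"wy":0,"wz":0,"x":0,"y":0,"z":0,"grip":0.36},
    {"wx":0,"wy":0,"wz":0,"x":0,"y":0,"z":0,"grip":0.4},
  ],
  newtons=6,
)

```text
t: 4.65
ee_pos: [0.4804, -0.2973, 0.2419]
tcp_rot: [2.078, 2.355, 0.0]
force: [-0.5, 0.2, -0.7]
width: 0.0657
gripper_force: 0.0
```

>>> drive_tool(
  motion=[
    {"wx":0,"wy":0,"wz":0,"x":0,"y":0,"z":0,"grip":0.5},
    {"wx":0,"wy":0,"wz":0,"x":0,"y":0,"z":0,"grip":0.6},
    {"wx":0,"wy":0,"wz":0,"x":0,"y":0,"z":0,"grip":0.6},
    {"wx":0,"wy":0,"wz":0,"x":0,"y":0,"z":0,"grip":0.6},
  ],
)

```text
t: 5.05
ee_pos: [0.4804, -0.2972, 0.2418]
tcp_rot: [2.078, 2.356, 0.0]
force: [-0.4, 0.2, 3.2]
width: 0.054
gripper_force: 6.0
```

>>> drive_tool(
  motion=[
    {"wx":0,"wy":0,"wz":0,"x":0,"y":0,"z":0,"grip":1},
    {"wx":0,"wy":0,"wz":0,"x":0,"y":0,"z":0,"grip":1},
    {"wx":0,"wy":0,"wz":0,"x":0,"y":0,"z":-5,"grip":1},
    {"wx":0,"wy":0,"wz":0,"x":0,"y":0,"z":-10,"grip":1},
    {"wx":0,"wy":0,"wz":0,"x":0,"y":0,"z":-15,"grip":1},
    {"wx":0,"wy":0,"wz":0,"x":0,"y":0,"z":-20,"grip":1},
    {"wx":0,"wy":0,"wz":0,"x":0,"y":0,"z":-25,"grip":1},
    {"wx":0,"wy":0,"wz":0,"x":0,"y":0,"z":-25,"grip":1},
    {"wx":0,"wy":0,"wz":0,"x":0,"y":0,"z":-25,"grip":1},
    {"wx":0,"wy":0,"wz":0,"x":0,"y":0,"z":-20,"grip":1},
  ],
  newtons=35,
)

```text
t: 6.05
ee_pos: [0.48, -0.2974, 0.3893]
tcp_rot: [2.078, 2.354, 0.001]
force: [0.2, 0.4, -2.9]
width: 0.0534
gripper_force: 35.0
```

```bash
python3 -c "
from h import *
togo((.5665,.1005,.37),7)"
```

```text
yaw 7.14 wz to go 0.0024 tool mm [384.1 135.2  19.2] zaxis [ 1.4e-03 -6.0e-04 -1.0e+00] t 6.05 F [ 0.23  0.37 -2.86] j [-0.05  0.39  0.7   1.8  -0.29  1.05  0.88]
```

>>> drive_tool(
  motion=[
    {"wx":0,"wy":0,"wz":0,"x":15,"y":5,"z":0,"grip":1},
    {"wx":0,"wy":0,"wz":0,"x":30,"y":10,"z":0,"grip":1},
    {"wx":0,"wy":0,"wz":0,"x":40,"y":15,"z":0,"grip":1},
    {"wx":0,"wy":0,"wz":0,"x":40,"y":15,"z":0,"grip":1},
    {"wx":0,"wy":0,"wz":0,"x":40,"y":15,"z":0,"grip":1},
    {"wx":0,"wy":0,"wz":0,"x":40,"y":15,"z":0,"grip":1},
    {"wx":0,"wy":0,"wz":0,"x":40,"y":15,"z":0,"grip":1},
    {"wx":0,"wy":0,"wz":0,"x":40,"y":15,"z":0,"grip":1},
    {"wx":0,"wy":0,"wz":0,"x":40,"y":15,"z":0,"grip":1},
    {"wx":0,"wy":0,"wz":0,"x":35,"y":10,"z":0,"grip":1},
    {"wx":0,"wy":0,"wz":0,"x":15,"y":5,"z":0,"grip":1},
    {"wx":0,"wy":0,"wz":0,"x":8,"y":0,"z":0,"grip":1},
  ],
)

```text
t: 7.25
ee_pos: [0.5665, 0.1009, 0.3874]
tcp_rot: [2.076, 2.357, 0.0]
force: [-0.0, -0.8, -2.8]
width: 0.0532
gripper_force: 35.0
```

>>> drive_tool(
  motion=[
    {"wx":0,"wy":0,"wz":0,"x":0,"y":0,"z":0,"grip":1},
    {"wx":0,"wy":0,"wz":0,"x":0,"y":0,"z":20,"grip":1},
    {"wx":0,"wy":0,"wz":0,"x":0,"y":0,"z":20,"grip":1},
    {"wx":0,"wy":0,"wz":0,"x":0,"y":0,"z":0,"grip":1},
    {"wx":0,"wy":0,"wz":0,"x":0,"y":0,"z":0,"grip":1},
  ],
)

```text
t: 7.75
ee_pos: [0.5666, 0.0983, 0.3474]
tcp_rot: [2.08, 2.354, -0.001]
force: [0.6, 0.4, -2.1]
width: 0.0534
gripper_force: 35.0
```

```bash
python3 - <<'E'
from h import *
togo((.5665,.1005,.36),7)
p,d,w=cloud("scene"); save("mt.png",cv2.resize(p[110:260,220:420],(800,600),interpolation=cv2.INTER_CUBIC)); np.savez("mt.npz",p=p,w=w)
E
```

```text
yaw 7.06 wz to go 0.001 tool mm [  2.2   0.2 -12.6] zaxis [ 0.e+00 -5.e-04 -1.e+00] t 7.75 F [ 0.58  0.4  -2.1 ] j [-0.66  0.44  0.56  1.81 -0.27  0.97  0.13]
```

View pics/mt.png

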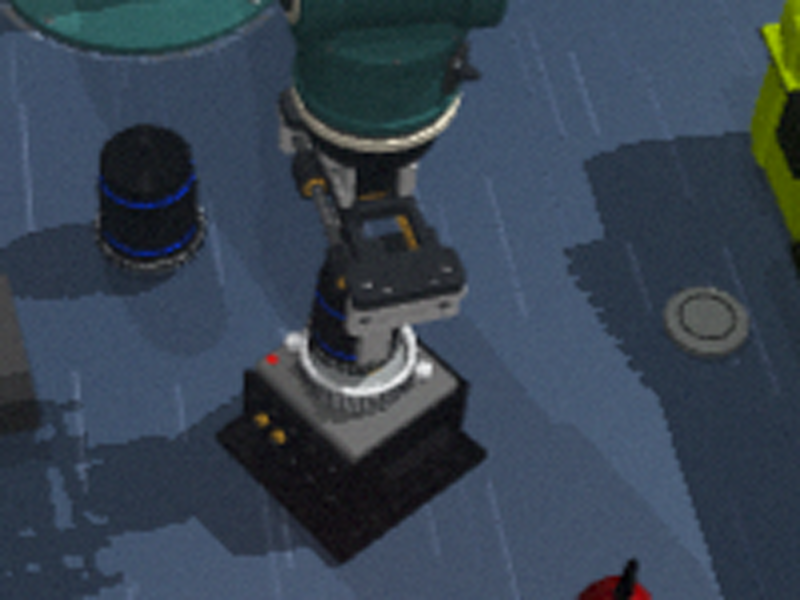

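The crop shows the lens over the locking ring at (358,340), roughly centred, with its bottom just above the seat. I'll nudge it about 2 mm and lower gently.

>>> drive_tool(
  motion=[
    {"wx":0,"wy":0,"wz":0,"x":1.8,"y":0,"z":0,"grip":1},
    {"wx":0,"wy":0,"wz":0,"x":0,"y":0,"z":1,"grip":1},
    {"wx":0,"wy":0,"wz":0,"x":0,"y":0,"z":1,"grip":1},
    {"wx":0,"wy":0,"wz":0,"x":0,"y":0,"z":1,"grip":1},
    {"wx":0,"wy":0,"wz":0,"x":0,"y":0,"z":1,"grip":1},
    {"wx":0,"wy":0,"wz":0,"x":0,"y":0,"z":0,"grip":1},
  ],
)

```text
t: 8.4
ee_pos: [0.5663, 0.1014, 0.3425]
tcp_rot: [-2.078, -2.356, 0.001]
force: [-0.6, -0.0, -2.2]
width: 0.0534
gripper_force: 35.0
```

```bash
python3 -c "
from h import *
togo((.5664,.1000,.336),7)"
```

```text
yaw 7.16 wz to go 0.0028 tool mm [-1.4 -0.   6.5] zaxis [-3.e-04 -2.e-04 -1.e+00] t 8.4 F [-0.58 -0.04 -2.23] j [-0.66  0.44  0.55  1.81 -0.28  0.96  0.13]
```

>>> drive_tool(
  motion=[
    {"wx":0,"wy":0,"wz":0,"x":-1,"y":0,"z":1,"grip":1},
    {"wx":0,"wy":0,"wz":0,"x":0,"y":0,"z":1,"grip":1},
    {"wx":0,"wy":0,"wz":0,"x":0,"y":0,"z":0,"grip":1},
    {"wx":0,"wy":0,"wz":0,"x":0,"y":0,"z":0,"grip":1},
  ],
)

```text
t: 8.8
ee_pos: [0.5664, 0.1005, 0.3407]
tcp_rot: [2.078, 2.356, 0.0]
force: [0.1, -0.6, -0.9]
width: 0.0533
gripper_force: 35.0
```

>>> drive_tool(
  motion=[
    {"wx":0,"wy":0,"wz":0,"x":0,"y":0,"z":1,"grip":1},
    {"wx":0,"wy":0,"wz":0,"x":0,"y":0,"z":1,"grip":1},
    {"wx":0,"wy":0,"wz":0,"x":0,"y":0,"z":1,"grip":1},
    {"wx":0,"wy":0,"wz":0,"x":0,"y":0,"z":0,"grip":1},
  ],
)

```text
t: 9.2
ee_pos: [0.5663, 0.1009, 0.3375]
tcp_rot: [-2.077, -2.356, -0.0]
force: [-1.0, 3.3, -1.1]
width: 0.0534
gripper_force: 35.0
```

>>> drive_tool(
  motion=[
    {"wx":0,"wy":0,"wz":0,"x":0.4,"y":0,"z":0.7,"grip":1},
    {"wx":0,"wy":0,"wz":0,"x":0,"y":0,"z":0.7,"grip":1},
    {"wx":0,"wy":0,"wz":0,"x":0,"y":0,"z":0.7,"grip":1},
    {"wx":0,"wy":0,"wz":0,"x":0,"y":0,"z":0,"grip":1},
    {"wx":0,"wy":0,"wz":0,"x":0,"y":0,"z":0,"grip":1},
  ],
)

```text
t: 9.7
ee_pos: [0.5663, 0.1009, 0.3354]
tcp_rot: [-2.078, -2.356, 0.0]
force: [-1.2, 4.8, -2.4]
width: 0.0538
gripper_force: 35.0
```

>>> drive_tool(
  motion=[
    {"wx":0,"wy":0,"wz":0,"x":0.6,"y":-0.2,"z":0.7,"grip":1},
    {"wx":0,"wy":0,"wz":0,"x":0,"y":0,"z":0.7,"grip":1},
    {"wx":0,"wy":0,"wz":0,"x":0,"y":0,"z":0,"grip":1},
    {"wx":0,"wy":0,"wz":0,"x":0,"y":0,"z":0,"grip":1},
  ],
)

```text
t: 10.1
ee_pos: [0.5661, 0.1012, 0.3341]
tcp_rot: [2.078, 2.355, -0.0]
force: [-0.2, 1.9, -2.5]
width: 0.0533
gripper_force: 35.0
```

>>> drive_tool(
  motion=[
    {"wx":0,"wy":0,"wz":0,"x":0.3,"y":0,"z":0.7,"grip":1},
    {"wx":0,"wy":0,"wz":0,"x":0,"y":0,"z":0.7,"grip":1},
    {"wx":0,"wy":0,"wz":0,"x":0,"y":0,"z":0,"grip":1},
    {"wx":0,"wy":0,"wz":0,"x":0,"y":0,"z":0,"grip":1},
  ],
)

```text
t: 10.5
ee_pos: [0.5661, 0.1015, 0.3327]
tcp_rot: [2.078, 2.355, -0.0]
force: [-0.5, -0.3, -3.3]
width: 0.0535
gripper_force: 35.0
```

>>> drive_tool(
  motion=[
    {"wx":0,"wy":0,"wz":0,"x":0,"y":0,"z":0.7,"grip":1},
    {"wx":0,"wy":0,"wz":0,"x":0,"y":0,"z":0.7,"grip":1},
    {"wx":0,"wy":0,"wz":0,"x":0,"y":0,"z":0,"grip":1},
    {"wx":0,"wy":0,"wz":0,"x":0,"y":0,"z":0,"grip":1},
  ],
)

```text
t: 10.9
ee_pos: [0.5661, 0.1016, 0.3316]
tcp_rot: [2.078, 2.356, 0.0]
force: [-1.6, -1.7, 3.3]
width: 0.0536
gripper_force: 35.0
```

>>> drive_tool(
  motion=[
    {"wx":0,"wy":0,"wz":0,"x":0,"y":0,"z":0.5,"grip":1},
    {"wx":0,"wy":0,"wz":0,"x":0,"y":0,"z":0.5,"grip":1},
    {"wx":0,"wy":0,"wz":0,"x":0,"y":0,"z":0,"grip":1},
    {"wx":0,"wy":0,"wz":0,"x":0,"y":0,"z":0,"grip":1},
  ],
)

```text
t: 11.3
ee_pos: [0.5661, 0.1016, 0.3305]
tcp_rot: [2.078, 2.356, -0.0]
force: [-0.9, -1.8, 5.2]
width: 0.0535
gripper_force: 35.0
```

```bash
python3 - <<'E'
from h import *
togo((.5664,.1000,.330),7); s=read_state(); print(s["wrist_torque"])
p,d,w=cloud("scene"); save("st.png",cv2.resize(p[150:230,260:360],(800,640)[:2] if 0 else (750,600),interpolation=cv2.INTER_CUBIC))
E
```

```text
yaw 7.16 wz to go 0.0027 tool mm [-1.6  0.1  0.5] zaxis [ 2.e-04 -2.e-04 -1.e+00] t 11.3 F [-0.91 -1.81  5.19] j [-0.65  0.46  0.54  1.82 -0.29  0.94  0.14]
[-0.49912555  0.43733827  0.0202909 ]
```

View pics/st.png

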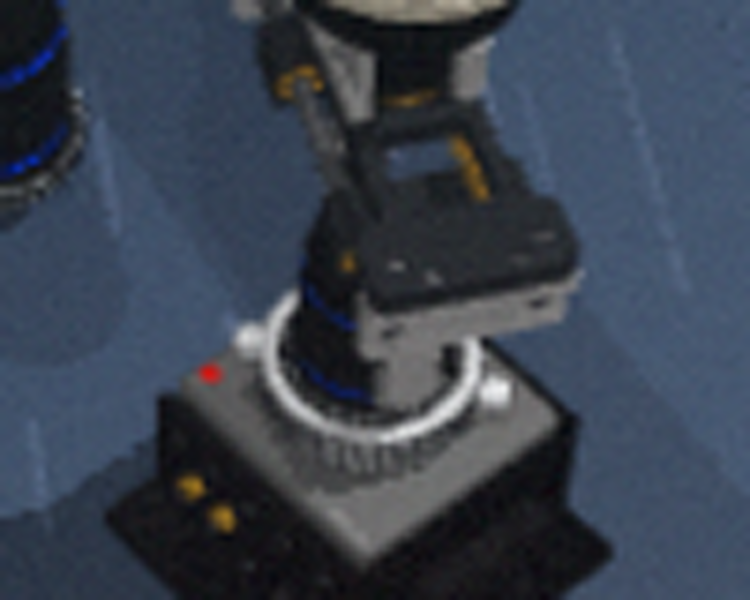

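The crop shows the lens inside the white ring at (375,380), with its collar low. Force is rising at only about 1.7 N/mm and the height suggests it is already on the sprung ring. I'll check by easing off slightly and turning in small steps to look for the keyway walls.

>>> drive_tool(
  motion=[
    {"wx":0,"wy":0,"wz":0,"x":0,"y":0,"z":-1,"grip":1},
    {"wx":0,"wy":0,"wz":0.05,"x":0,"y":0,"z":0,"grip":1},
    {"wx":0,"wy":0,"wz":0,"x":0,"y":0,"z":0,"grip":1},
  ],
)

```text
t: 11.65
ee_pos: [0.5661, 0.1018, 0.3315]
tcp_rot: [2.137, 2.302, 0.0]
force: [0.3, -1.4, 3.1]
width: 0.0535
gripper_force: 35.0
```

```bash
python3 -c "
from h import *
togo((.5664,.1000,.330),7); s=read_state(); print(s['wrist_torque'])"
```

```text
yaw 4.25 wz to go -0.0481 tool mm [-1.8  0.1  1.5] zaxis [ 4.e-04 -1.e-04 -1.e+00] t 11.65 F [ 0.28 -1.43  3.09] j [-0.66  0.46  0.56  1.82 -0.29  0.94  0.1 ]
[-0.34199611  0.03856934 -0.04423397]
```

>>> drive_tool(
  motion=[
    {"wx":0,"wy":0,"wz":0.05,"x":0,"y":0,"z":0,"grip":1},
    {"wx":0,"wy":0,"wz":0,"x":0,"y":0,"z":0,"grip":1},
  ],
)

```text
t: 11.85
ee_pos: [0.5658, 0.1016, 0.3313]
tcp_rot: [-2.193, -2.249, 0.002]
force: [-4.0, -2.1, 6.6]
width: 0.0536
gripper_force: 35.0
```

```bash
python3 -c "
from h import *
togo((.5664,.1000,.330),7); s=read_state(); print(s['wrist_torque'])"
```

```text
yaw 1.42 wz to go -0.0973 tool mm [-1.6  0.5  1.3] zaxis [-1.e-03 -4.e-04 -1.e+00] t 11.85 F [-3.99 -2.12  6.59] j [-0.67  0.46  0.57  1.82 -0.3   0.94  0.05]
[-0.69963231  1.1129644   0.13138172]
```

Turning 5.7° meets a wall: −4 N tangential and 0.13 N m about z. That matches a pin at +y, where the pale spot appeared in the crop, so the keyway is already over the pin. I'll turn back to mid-keyway and press home.

>>> drive_tool(
  motion=[
    {"wx":0,"wy":0,"wz":-0.05,"x":-0.3,"y":0,"z":0,"grip":1},
    {"wx":0,"wy":0,"wz":-0.06,"x":0,"y":0,"z":0,"grip":1},
    {"wx":0,"wy":0,"wz":0,"x":0,"y":0,"z":0.7,"grip":1},
    {"wx":0,"wy":0,"wz":0,"x":0,"y":0,"z":0.7,"grip":1},
    {"wx":0,"wy":0,"wz":0,"x":0,"y":0,"z":0.3,"grip":1},
    {"wx":0,"wy":0,"wz":0,"x":0,"y":0,"z":0,"grip":1},
    {"wx":0,"wy":0,"wz":0,"x":0,"y":0,"z":0,"grip":1},
  ],
)

```text
t: 12.55
ee_pos: [0.5661, 0.1015, 0.3298]
tcp_rot: [-2.068, -2.365, -0.0]
force: [-3.3, 0.2, 8.8]
width: 0.0535
gripper_force: 35.0
```

```bash
python3 -c "
from h import *
togo((.5664,.1000,.330),7); s=read_state(); print(s['wrist_torque'])"
```

```text
yaw 7.67 wz to go 0.0117 tool mm [-1.6  0.1 -0.2] zaxis [ 0.e+00  2.e-04 -1.e+00] t 12.55 F [-3.33  0.19  8.79] j [-0.65  0.46  0.54  1.83 -0.29  0.94  0.15]
[-0.04434628  0.77982218  0.05736782]
```

>>> drive_tool(
  motion=[
    {"wx":0,"wy":0,"wz":0,"x":0,"y":-0.3,"z":0.3,"grip":1},
    {"wx":0,"wy":0,"wz":0,"x":0,"y":0,"z":0.3,"grip":1},
    {"wx":0,"wy":0,"wz":0,"x":0,"y":0,"z":0,"grip":1},
    {"wx":0,"wy":0,"wz":0,"x":0,"y":0,"z":0,"grip":1},
  ],
)

```text
t: 12.95
ee_pos: [0.566, 0.1015, 0.3298]
tcp_rot: [2.068, 2.365, 0.001]
force: [-4.5, 0.4, 17.1]
width: 0.0533
gripper_force: 35.0
```

```bash
python3 -c "
from h import *
togo((.5664,.1000,.330),7); s=read_state(); print(s['wrist_torque'])"
```

```text
yaw 7.67 wz to go 0.0117 tool mm [-1.5  0.2 -0.2] zaxis [ 7.e-04  6.e-04 -1.e+00] t 12.95 F [-4.48  0.39 17.12] j [-0.65  0.46  0.54  1.83 -0.29  0.94  0.15]
[-0.14296273  1.33854416  0.04840402]
```

>>> drive_tool(
  motion=[
    {"wx":0,"wy":0,"wz":0,"x":0,"y":-0.4,"z":0.2,"grip":1},
    {"wx":0,"wy":0,"wz":0,"x":0,"y":0,"z":0,"grip":1},
    {"wx":0,"wy":0,"wz":0,"x":0,"y":0,"z":0,"grip":1},
    {"wx":0,"wy":0,"wz":0,"x":0,"y":0,"z":0,"grip":1},
  ],
)

```text
t: 13.35
ee_pos: [0.5658, 0.1015, 0.3298]
tcp_rot: [2.067, 2.365, 0.002]
force: [-2.7, 0.6, 17.5]
width: 0.0536
gripper_force: 35.0
```

```bash
python3 -c "
from h import *
togo((.5664,.1000,.330),7); s=read_state(); print(s['wrist_torque'])
for n in ('top','scene'):
    p,d,w=cloud(n); save('fin_'+n+'.png',p)
print(read_state()['force'])
a=cv2.imread('pics/fin_scene.png')[150:230,260:360]; cv2.imwrite('pics/finc.png',cv2.resize(a,(750,600),interpolation=cv2.INTER_CUBIC))"
```

```text
yaw 7.67 wz to go 0.0117 tool mm [-1.5  0.4 -0.2] zaxis [ 1.6e-03  7.0e-04 -1.0e+00] t 13.35 F [-2.7   0.62 17.47] j [-0.65  0.46  0.54  1.83 -0.29  0.93  0.15]
[-0.06272287  0.98863267  0.03391799]
[-2.65347223  1.12453345 18.10643869]
```

View pics/finc.png

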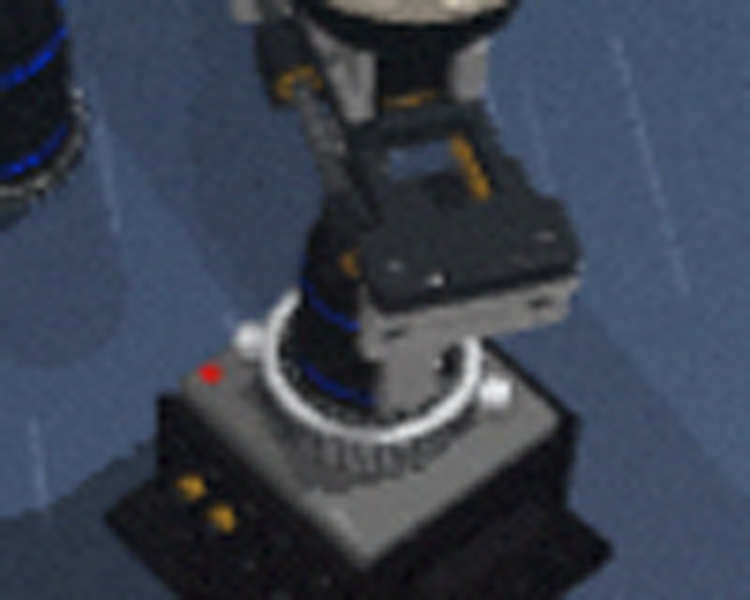

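View pics/fin_scene.png

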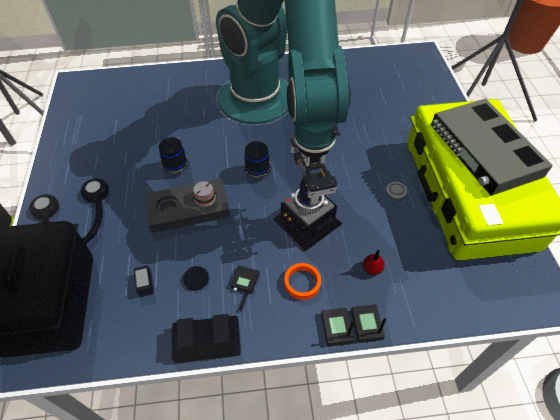

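The crop shows the lens sitting low inside the locking ring at (375,380). In the full view the spare at (204,190) and the other loose things are where they were. The lens is hard against the seat at the expected height with about 18 N on it, so I'm handing in.

```bash
python3 -c "
from h import *
print(hand_in())"
```

```text
the job is handed in; nothing more can be done
None
```

The job is handed in at about 13.5 s of robot time: the lens is keyed on the index pin, seated flush as far as height and force show, and still gripped and pressed at about 18 N; the keyway was already in line when I lowered it, so I turned it only about 6° and back to check.

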